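Reset the welding fixture's supply

TASK

The welding fixture has lost its supply: press the three black keys on the supply box one at a time, slowly and gently (never harder than about 15 N), until you feel one snap over; stop there, without driving it on to the bottom, and let go (it stays down; the worn ones stay soft, so do not force them, let them come back up). Once a key has snapped press no other key, and then push the lever of the main switch all the way over to its other side. Leave the canisters where they stand.

Things in the scene. Friction and masses are not known exactly. Their poses are not given: they have to be found in the camera images.
- plate (a point): centre of the flat top plate of the supply box, a fixed grey box of 100 mm (x) by 190 mm (y) by 60 mm (z), this point 60 mm above the table; z up, the keys stand in a row along its y axis at +55 (a), 0 (b) and -55 mm (c)
- key_a_top (a point): centre of the top face of one of three identical black keys (upright caps 24 mm across, standing 14 mm above the plate at rest). Which one is good cannot be seen and differs every time. The good one resists more and more, to nearly 5 N at 4 to 5 mm down, then gives way at once to almost nothing, drops to 6 mm down and stays there; its bottom is at 9 mm
- key_b_top (a point): as key_a: the middle key. The two worn keys feel different from the good one: resistance grows evenly to only 3 or 4 N without any snap, then they meet a hard stop, one 2.5 mm and one 3.5 mm down, and they spring back up when released
- key_c_top (a point): as key_a: the key at the plate's -y end; good or worn like the others
- pivot (a point): hinge of the main switch's lever, 55 mm above the table over the middle of its fixed grey box of 110 mm (x) by 90 mm (y) by 50 mm (z; the two cheeks beside the hinge reach 72 mm); the lever swings in this frame's x-z plane, the hinge runs along its y
- knob (a point): centre of the black ball (30 mm across) at the end of the lever, a 10 mm steel rod, 90 mm from the hinge; swinging takes about 2 to 3 N at the ball, and the lever stays where it is left
- lever (a joint): angle of the lever in rad: 0 = fully leaning to -x of the switch box (0.5 rad from upright), 0.5 = upright, 1.0 = fully over to +x, at its stop; it starts near 0
- can_a_mid (a point): middle (half-way up) of a loose upright bare-metal canister, 65 mm across, 85 mm high, a bystander standing on the table
- can_b_mid (a point): middle (half-way up) of a loose upright bare-metal canister, 65 mm across, 85 mm high, a bystander standing on the table
- can_c_mid (a point): middle (half-way up) of a loose upright bare-metal canister, 65 mm across, 85 mm high, a bystander standing on the table
- can_d_mid (a point): middle (half-way up) of a loose upright bare-metal canister, 65 mm across, 85 mm high, a bystander standing on the table

How it is judged (in metres and radians):
On the way, in this order (a step that is already met when the one before it is completed fails the run):
1. one key has snapped over and stays down with the robot off the box (z of any of key_a_top, key_b_top, key_c_top in the frame of plate below 0.0095 m and contact force between each of the arm, the fingers and keybox below 0.2 N), for 0.3 s.
2. the lever of the main switch is over (value of joint lever above 0.9 rad), for 0.2 s.
At the end, for the whole second after the job is handed in: One key is down by itself, its top less than 9.5 mm above the plate (from 14 mm), nothing touching the supply box; the lever reads more than 0.9 rad (stop at 1.0); every canister is within 20 mm of where it began (all of step 1 and value of joint lever above 0.9 rad and distance of each of can_a_mid, can_b_mid, can_c_mid, can_d_mid from where it was at the start of the episode below 0.02 m).
It fails at once if the supply box or a key is pressed harder than 15 N (contact force between any of the arm, the fingers and keybox above 15 N).
It fails at once if two keys are down (more than 2 mm) at once, that is, another key is pressed after one has snapped (z of each of key_a_top, key_b_top in the frame of plate below 0.012 m or z of each of key_b_top, key_c_top in the frame of plate below 0.012 m or z of each of key_a_top, key_c_top in the frame of plate below 0.012 m).
It fails at once if a key is driven on to the bottom: more than 8 mm down (the snapped key rests at 6 mm) (z of any of key_a_top, key_b_top, key_c_top in the frame of plate below 0.006 m).
It fails at once if a canister is shifted more than 30 mm (distance of any of can_a_mid, can_b_mid, can_c_mid, can_d_mid from where it was at the start of the episode above 0.03 m).
It also fails if it takes over 72 s, if anything falls off the work surface, if the arm or the gripper's body presses on something with over 40 N, if the wrist force passes 120 N, or if a joint passes its speed limit or range.

ROBOT

A 6-joint arm with a two-finger parallel gripper is mounted at the origin on the work surface. World frame = base frame: x ahead of the robot, y to its left, z up, the work surface at z = 0. Lengths are in mm, angles in rad, forces in N, time in s.
With the tool pointing down it reaches from about 325 to 900 mm from the base axis. Payload 6.1 kg.
Tool frame: the origin (TCP) lies on the front face of the gripper's body, between the roots of the fingers; the fingertips stand 70 mm ahead of it and the grasp point (between the pads) lies 51 mm ahead of it (ctrl.grip_point_offset is the distance from the TCP to the grasp point, in mm); z points along the fingers, y is the direction in which the jaws open and shut (so a half turn about z gives the same grasp; the last joint's range is limited). The gripper opens to 87 mm and grips with 3 to 60 N. Pads are 19 mm wide; open, the fingers measure 117 mm over their backs; the gripper's body (75 mm by 190 mm) begins 51 mm behind the grasp point.
Start: joints at [-1.427, 0.22, 1.526, -0, 1.395, -0.126], TCP at [166.58, -602.385, 292.238] pointing down, gripper open.
Joint ranges: [-2.98, 2.98], [-0.91, 2.08], [0.09, 2.57], [-1.24, 4.39], [0.2, 2.65], [-2.68, 2.68]. Speed limits (rad/s): [2.57, 2.57, 3.01, 3.14, 3.14, 3.14].

INTERFACE

Orientations are given as a unit quaternion [w, x, y, z].
In Python, from workcell import ctrl, camera, workorder gives the robot as it stands.
- The arm moves only by the tool step_arm, never from a script. Its argument "motion" is one flat list of numbers, 7 for each row, row after row: the shift along the tool's x, y, z as a fraction of full scale, then the turn, a rotation vector about the tool's x, y, z as a fraction of full scale, then the finger opening in mm, from 0 to 87. A call has exactly 10 rows; each row is the pose to reach, as a shift and turn from the pose measured when the call began, along the tool's axes at that moment, turning the shorter way round; what a row does not reach only later rows make up. Full scale, the value 1, is 500 mm for a shift and pi rad for a turn. A row lasts 1/12 s, in which the tool goes at most 41.7 mm and 7.16 degrees, less where a joint would pass 70% of its speed; a pose out of reach is approached as far as the arm can. A call with a number of a shift or a turn outside -1 to 1 is refused whole. A call with a gripper value outside its range is refused whole. The fingers move at their own pace and stop on an object; the grip force is fixed at half the most. Time passes only in rows, so rows that repeat a pose let the fingers close, or fill a call up. It gives the time, the measured TCP pose, the force and the opening at its end, in the units of the state.
- ctrl.state(): the state, without advancing time (a new reading comes with each control period).
- camera(name): name is "side" or "top"; returns a dict with "image" (384x512x3 uint8, red, green, blue), "camera_matrix" (3x3 intrinsics, pixels), "dist_coeffs" ([k1, k2, p1, p2, k3] as OpenCV has them; the pictures are not rectified), "world_to_cam" (4x4, takes a point from world to camera coordinates). Camera axes: x right, y up, looking along -z (the intrinsics and any distortion apply to the point x, -y, -z); pixel columns grow to the right and rows downward; lengths in mm; the calibration is good to about 2 mm. A picture is of the moment at which its call begins. There is no depth.
- workorder.job_done(): hands the job in, once; it reports no verdict.
The state is a dict: "time_s": time; "qpos": joint angles; "joint_velocities": joint speeds; "tau": joint torques, N m; "position": TCP position; "tool_rot": TCP orientation; "contact_force": force on the tool from outside, world axes, zero at the start; "torque": the same for the moment, N m; "opening": opening from 0.0 (shut) to 1.0 (fully open).
Only numpy, scipy, OpenCV 4.12 (cv2) and the standard library are available. Lean on these libraries where they do the work, as an engineer would, in place of code of your own. Each camera call takes 0.05 s, during which the arm holds its last target.

## Working session

There is one attempt and no reset: what is moved stays moved. The work goes in short steps, Python scripts to look and compute and a tool call to move; the robot and the scene stay as the last step left them, time stands still between calls to the robot, and variables do not carry over. Pictures are saved under pics/ and viewed, and the job is handed in when it is done.

Besides the shell and the picture viewer there is one more tool, called after ">>>" as name(argument=value, ...), one argument or row to a line, values as JSON. step_arm: Moves the arm, as the interface text tells. Its arguments: {"type":"object","properties":{"motion":{"type":"array","items":{"type":"number"}}},"required":["motion"]}

```bash
ls; mkdir -p pics; python3 - <<'E'
from workcell import ctrl,camera,workorder
import cv2
for n in("side","top"):
    c=camera(n);cv2.imwrite(f"pics/{n}0.png",c["image"][:,:,::-1]);print(n,c["camera_matrix"],c["dist_coeffs"],c["world_to_cam"])
print(ctrl.state())
E
```

```text
pics
side [[405.20312633   0.         256.363242  ]
 [  0.         405.20312633 191.10497797]
 [  0.           0.           1.        ]] [-0.01456378  0.          0.          0.          0.        ] [[ 8.26402399e-01 -5.63076996e-01  1.83589181e-03 -4.97876181e+02]
 [ 4.11507461e-01  6.06169791e-01  6.80602523e-01 -3.39481703e+02]
 [-3.84344486e-01 -5.61696075e-01  7.32650555e-01 -7.30339262e+02]
 [ 0.00000000e+00  0.00000000e+00  0.00000000e+00  1.00000000e+00]]
top [[406.39438024   0.         250.83919852]
 [  0.         406.39438024 191.03973166]
 [  0.           0.           1.        ]] [-0.01470012  0.          0.          0.          0.        ] [[-1.96918783e-02 -9.99697872e-01  1.47103430e-02  1.14612183e+00]
 [ 9.86617174e-01 -1.70480646e-02  1.62160152e-01 -6.37787612e+02]
 [-1.61860376e-01  1.77067150e-02  9.86654798e-01 -9.69869921e+02]
 [ 0.00000000e+00  0.00000000e+00  0.00000000e+00  1.00000000e+00]]
{'time_s': 0.1, 'qpos': array([-1.42713301e+00,  2.21179706e-01,  1.52751681e+00, -1.73666262e-05,
        1.39469677e+00, -1.26091142e-01]), 'joint_velocities': array([-1.05693312e-03, -2.97971874e-03, -2.22865041e-03, -4.13110825e-04,
       -3.42703670e-05,  1.36493044e-03]), 'tau': array([ 6.83932958e-04, -4.95947957e+01, -3.88517547e+01,  7.01845111e-02,
        5.16444154e-02, -4.26434269e-05]), 'position': array([ 166.4919392 , -601.95326734,  291.21579954]), 'tool_rot': array([-9.00202973e-04,  9.90917241e-01,  1.34470115e-01, -1.64574423e-05]), 'contact_force': array([-0.11178661,  0.29713768,  0.24988031]), 'torque': array([-0.01715286,  0.01740016, -0.00424687]), 'opening': 0.9984020637384029}
```

View pics/side0.png

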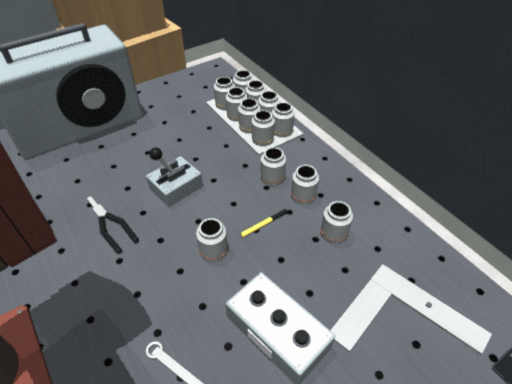

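View pics/top0.png

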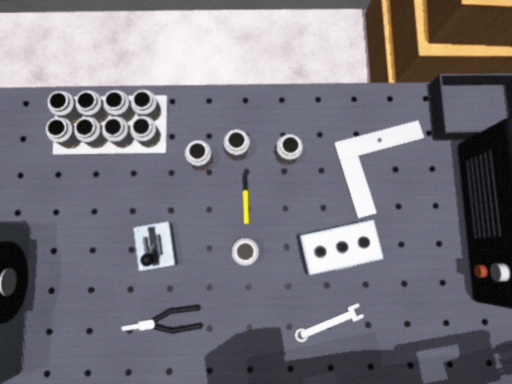

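The side picture shows the supply box with keys near (258,298), (279,317), (302,338), and the switch near (175,178) with its knob at (155,153). In the top picture the keys are near (321,252), (342,247), (364,242), the switch near (154,247) and the knob near (149,260). Four loose canisters stand around the middle, one of them between the two boxes at top (245,251).

```bash
cat > h.py <<'E'
import numpy as np,cv2
from workcell import ctrl,camera
F=np.diag([1,-1,-1.])
def und(c,p):
    return np.r_[cv2.undistortPoints(np.array([[p]],float),c["camera_matrix"],np.array(c["dist_coeffs"]))[0,0],1]
def ray(c,p):
    W=np.array(c["world_to_cam"]);R=W[:3,:3];t=W[:3,3]
    return -R.T@t, R.T@(F@und(c,p))
def onz(c,p,z):
    o,d=ray(c,p);return o+d*(z-o[2])/d[2]
def tri(c1,p1,c2,p2):
    o1,d1=ray(c1,p1);o2,d2=ray(c2,p2)
    d1/=np.linalg.norm(d1);d2/=np.linalg.norm(d2)
    s=np.linalg.lstsq(np.c_[d1,-d2],o2-o1,rcond=None)[0]
    a=o1+s[0]*d1;b=o2+s[1]*d2
    return (a+b)/2,np.linalg.norm(a-b)
def blobs(img,x0,y0,x1,y1,thr,dark=True,amin=15):
    g=img.max(2)[y0:y1,x0:x1]
    m=((g<thr) if dark else (g>thr)).astype(np.uint8)
    n,l,s,c=cv2.connectedComponentsWithStats(m)
    return [(c[i]+[x0,y0],s[i]) for i in range(1,n) if s[i][4]>=amin]
E
python3 - <<'E'
from h import *
S=camera("side");T=camera("top")
for nm,c,r in(("side",S,(240,280,325,360)),("top",T,(305,230,378,265)),("sidek",S,(140,140,172,165)),("topk",T,(135,225,172,270))):
    print(nm)
    for b in blobs(c["image"],*r,40): print(b[0].round(1),b[1])
# crops
a=S["image"][130:210,130:220,::-1];b=T["image"][215:280,125:185,::-1]
f=lambda a:cv2.resize(a,(400,400*a.shape[0]//a.shape[1]),interpolation=cv2.INTER_NEAREST)
a,b=f(a),f(b);h=max(len(a),len(b));o=np.zeros((h,800,3),np.uint8);o[:len(a),:400]=a;o[:len(b),400:]=b
cv2.imwrite("pics/crop1.png",o)
a=S["image"][265:385,215:345,::-1];b=T["image"][210:285,290:390,::-1]
a,b=f(a),f(b);h=max(len(a),len(b));o=np.zeros((h,800,3),np.uint8);o[:len(a),:400]=a;o[:len(b),400:]=b
cv2.imwrite("pics/crop2.png",o)
E
```

```text
side
[243.  281.9] [ 1  0  5  5 20]
[309.3 293.1] [67 11  6  5 24]
[257.7 301. ] [13 19 10  4 19]
[278.1 321.1] [34 39 10  4 18]
[300.3 341.8] [56 59 10  5 19]
top
sidek
[154.8 154.3] [ 6  9 16 10 80]
topk
[150.  258.1] [  7  25  16  15 128]
```

View pics/crop1.png

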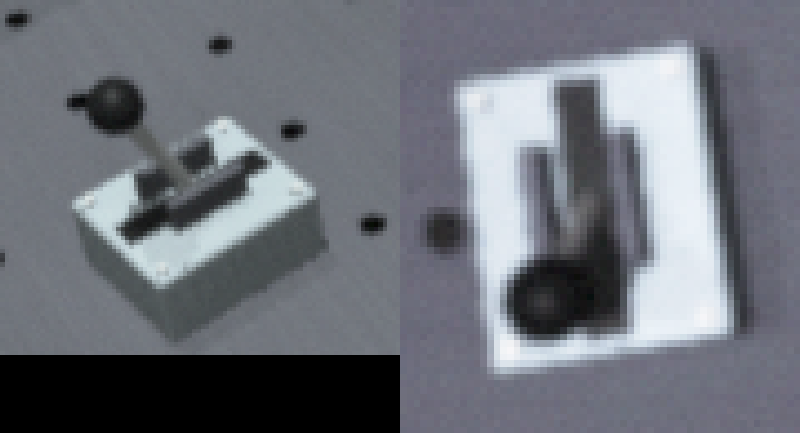

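View pics/crop2.png

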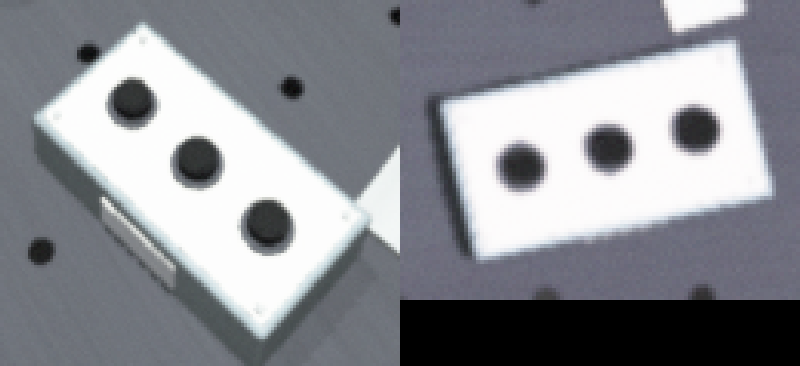

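Enlarged, the key tops are at side (258,297), (279,316), (302,337) and top (320,251.5), (342,247), (364,242.5). The knob is at side (156,154) and top (147,260), leaning towards the robot.

```bash
python3 - <<'E'
from h import *
S=camera("side");T=camera("top")
ks=[(257.6,296.8),(279,316),(301.8,336.8)]
for b in blobs(T["image"],305,230,378,265,110): print('top dark',b[0].round(1),b[1][4])
kt=sorted([b[0] for b in blobs(T["image"],305,230,378,265,110) if b[1][4]>60],key=lambda p:p[0])
for p,q in zip(ks,kt): print("tri",*[x.round(1) for x in tri(S,p,T,q)],"side74",onz(S,p,74).round(1),"top70",onz(T,q,74).round(1))
def rect(c,x0,y0,x1,y1,thr,z):
    m=np.zeros(c["image"].shape[:2],np.uint8);m[y0:y1,x0:x1]=(c["image"].min(2)[y0:y1,x0:x1]>thr)*255
    cs,_=cv2.findContours(m,0,1);k=max(cs,key=cv2.contourArea)
    w=np.array([onz(c,p,z)[:2] for p in k[:,0].astype(float)],np.float32)
    return cv2.minAreaRect(w)
for thr in(150,180):
  print("plate top",rect(T,290,215,392,285,thr,60),"side",rect(S,220,268,338,375,thr,60))
  print("switch top",rect(T,125,215,182,275,thr,50),"side",rect(S,140,140,215,205,thr,50))
p,q=(155.9,153.6),(146.8,259.7)
print("knob",tri(S,p,T,q))
for p in[(289,148),(236,142),(198,153),(245,252)]: print("can",onz(T,p,85).round())
E
```

```text
top dark [313.1 230.6] 16
top dark [363.4 241.7] 83
top dark [341.9 246.5] 84
top dark [319.9 251.2] 78
tri [ 485.  -175.4   66.5] 1.1 side74 [ 483.2 -179.    74. ] top70 [ 484.4 -173.8   74. ]
tri [ 495.3 -229.7   66.9] 1.4 side74 [ 493.6 -232.5   74. ] top70 [ 494.5 -227.7   74. ]
tri [ 505.9 -283.5   65.3] 1.5 side74 [ 503.6 -286.3   74. ] top70 [ 504.9 -280.5   74. ]
plate top ((493.8614196777344, -230.2113037109375), (100.1694564819336, 189.18922424316406), 11.174304008483887) side ((506.64947509765625, -232.86451721191406), (121.43024444580078, 196.45127868652344), 10.855342864990234)
switch top ((506.1827697753906, 232.0367889404297), (109.48265075683594, 88.91038513183594), 8.925968170166016) side ((506.4563293457031, 231.29824829101562), (107.61383819580078, 89.21531677246094), 8.871448516845703)
plate top ((493.62542724609375, -230.11070251464844), (98.10143280029297, 186.2476348876953), 10.840362548828125) side ((506.55560302734375, -232.86215209960938), (118.90179443359375, 194.107421875), 10.706460952758789)
switch top ((506.0943298339844, 231.39981079101562), (106.09101867675781, 86.06132507324219), 8.51182746887207) side ((506.3081970214844, 231.3112030029297), (104.24482727050781, 84.69023132324219), 8.707566261291504)
knob (array([473.22554947, 225.61306296, 139.13923283]), np.float64(2.0170576606927892))
can [ 739. -107.   85.]
can [756.  24.  85.]
can [730. 118.  85.]
can [486.   7.  85.]
```

```bash
cat >> h.py <<'E'
from scipy.spatial.transform import Rotation as Ro
def go(x,y,z,yaw=None):
    s=ctrl.state();q=s["tool_rot"];R=Ro.from_quat([q[1],q[2],q[3],q[0]])
    d=R.inv().apply(np.array([x,y,z])-s["position"])
    if yaw is None: rv=np.zeros(3)
    else:
        c,n=np.cos(yaw),np.sin(yaw);G=Ro.from_matrix(np.c_[[c,n,0],[n,-c,0],[0,0,-1]])
        rv=(R.inv()*G).as_rotvec()
    print("t",s["time_s"],"pos",s["position"].round(2),"yaw",np.degrees(np.arctan2(*R.as_matrix()[[1,0],0])).round(2),"F",s["contact_force"].round(2),"op",round(s["opening"],3))
    print("shift",(d/500).round(4),"rot",(rv/np.pi).round(4))
E
python3 - <<'E'
from h import *
S=camera("side");T=camera("top")
print("side cam",ray(S,(0,0))[0],"top cam",ray(T,(0,0))[0])
for p in[(30,320),(60,380),(50,240),(512,360),(500,365)]: print(p,onz(S,p,0).round())
for p in[(462,200),(462,300),(430,80)]: print(p,onz(T,p,0).round(),onz(T,p,200).round())
go(280,-350,290,np.radians(11))
E
```

```text
side cam [ 270.44345581 -484.78776854  767.04961588] top cam [ 472.29127168    7.4459414  1060.33368692]
(30, 320) [100.  67.   0.]
(60, 380) [116. -83.   0.]
(50, 240) [188. 245.   0.]
(512, 360) [ 826. -524.    0.]
(500, 365) [ 799. -516.    0.]
(462, 200) [ 612. -574.    0.] [ 586. -464.  200.]
(462, 300) [ 354. -547.    0.] [ 376. -443.  200.]
(430, 80) [ 953. -519.    0.] [ 862. -420.  200.]
t 0.4 pos [ 166.57 -602.31  292.06] yaw 15.46 F [-0.3  -0.98  0.73] op 1.0
shift [ 0.3531 -0.4259  0.0043] rot [-0.0001 -0.      0.0248]
```

>>> step_arm(
  motion=[0.05, -0.06, 0, 0, 0, 0, 0, 0.1, -0.12, 0, 0, 0, 0.01, 0, 0.16, -0.19, 0, 0, 0, 0.02, 0, 0.22, -0.26, 0, 0, 0, 0.025, 0, 0.28, -0.33, 0, 0, 0, 0.025, 0, 0.32, -0.39, 0, 0, 0, 0.025, 0, 0.353, -0.426, 0, 0, 0, 0.025, 0, 0.353, -0.426, 0, 0, 0, 0.025, 0, 0.353, -0.426, 0, 0, 0, 0.025, 0, 0.353, -0.426, 0, 0, 0, 0.025, 0],
)

```text
time_s: 1.23
position: [280.0, -350.4, 292.6]
tool_rot: [0.001, 0.995, 0.096, 0.0]
contact_force: [0.1, -0.4, 1.1]
opening: 0.328
```

```bash
python3 - <<'E'
from h import *
P=[];Fo=[]
for i in range(12):
    camera("top");s=ctrl.state();P.append(s["position"]);Fo.append(s["contact_force"])
P=np.array(P);Fo=np.array(Fo);print(P.mean(0),P.std(0),Fo.mean(0),Fo.std(0));print(P[:,2].round(2),Fo[:,2].round(2))
go(504.5,-284,180,np.radians(11))
E
```

```text
[ 279.60441872 -350.58606951  292.08057745] [0.13689341 0.30942464 0.15604522] [ 0.06128887 -0.44203089 -0.12663849] [0.44016847 0.59828887 0.58276063]
[292.47 292.32 292.18 292.06 292.   291.94 291.95 291.93 292.   292.02
 292.04 292.08] [ 0.01 -0.    0.28 -0.36 -0.69  0.59  0.94 -0.25  0.45 -0.92 -0.9  -0.66]
t 1.8333 pos [ 279.86 -350.11  292.08] yaw 10.94 F [-0.23 -0.41 -0.66] op 0.005
shift [ 0.4662 -0.0444  0.2242] rot [-0.0001  0.     -0.0003]
```

>>> step_arm(
  motion=[0.06, -0.006, 0.0, 0, 0, 0, 0, 0.13, -0.012, 0.03, 0, 0, 0, 0, 0.2, -0.02, 0.07, 0, 0, 0, 0, 0.27, -0.027, 0.11, 0, 0, 0, 0, 0.34, -0.034, 0.15, 0, 0, 0, 0, 0.41, -0.04, 0.19, 0, 0, 0, 0, 0.466, -0.044, 0.224, 0, 0, 0, 0, 0.466, -0.044, 0.224, 0, 0, 0, 0, 0.466, -0.044, 0.224, 0, 0, 0, 0, 0.466, -0.044, 0.224, 0, 0, 0, 0],
)

```text
time_s: 2.67
position: [504.2, -284.3, 180.1]
tool_rot: [-0.0, 0.995, 0.096, -0.0]
contact_force: [-0.3, -0.1, -0.2]
opening: 0.009
```

```bash
python3 - <<'E'
from h import *
S=camera("side");T=camera("top")
f=lambda a:cv2.resize(a,(400,400*a.shape[0]//a.shape[1]),interpolation=cv2.INTER_NEAREST)
a=f(S["image"][224:384,215:375,::-1]);b=f(T["image"][170:330,290:450,::-1])
cv2.imwrite("pics/c.png",np.hstack([a,b]))
go(504.5,-284,150,np.radians(11))
E
```

```text
t 2.7667 pos [ 504.05 -285.06  181.35] yaw 10.89 F [-0.98 -0.74  0.67] op 0.004
shift [ 0.0012 -0.002   0.0627] rot [ 0.0003 -0.0003 -0.0006]
```

View pics/c.png

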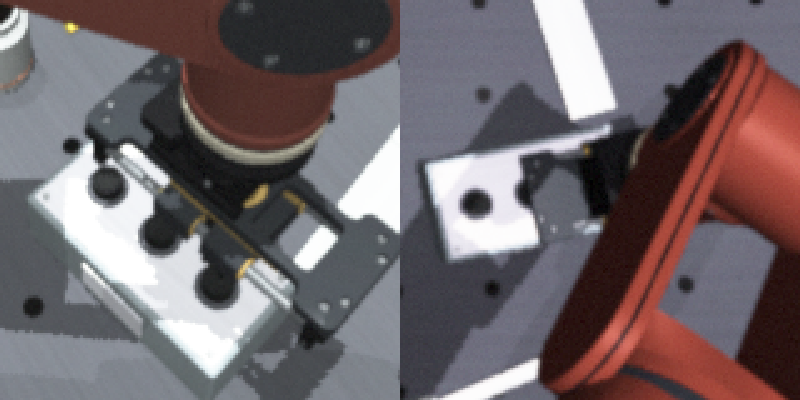

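The fingers are shut and hang over key c, seen at side crop (215,285). Next I go down to just above it.

>>> step_arm(
  motion=[0.001, -0.001, 0.01, 0, 0, 0, 0, 0.001, -0.001, 0.02, 0, 0, 0, 0, 0.001, -0.001, 0.03, 0, 0, 0, 0, 0.001, -0.001, 0.04, 0, 0, 0, 0, 0.001, -0.001, 0.05, 0, 0, 0, 0, 0.001, -0.001, 0.06, 0, 0, 0, 0, 0.001, -0.001, 0.064, 0, 0, 0, 0, 0.001, -0.001, 0.064, 0, 0, 0, 0, 0.001, -0.001, 0.064, 0, 0, 0, 0, 0.001, -0.001, 0.064, 0, 0, 0, 0],
)

```text
time_s: 3.6
position: [504.7, -284.6, 149.5]
tool_rot: [0.001, 0.995, 0.095, 0.001]
contact_force: [-0.1, 0.1, -0.2]
opening: 0.005
```

```bash
cat >> h.py <<'E'
def m(n=6):
    P=[];Fo=[]
    for i in range(n):
        s=ctrl.state();P.append(s["position"]);Fo.append(s["contact_force"]);camera("top")
    P=np.array(P);Fo=np.array(Fo)
    print("t",round(s["time_s"],2),"P",P.mean(0).round(2),"zs",P[:,2].round(2),"F",Fo.mean(0).round(2),"Fz",Fo[:,2].round(1))
E
python3 -c "
from h import *
m(8)"
```

```text
t 3.95 P [ 504.66 -284.58  149.61] zs [149.52 149.65 149.68 149.69 149.65 149.61 149.56 149.52] F [-0.04 -0.05  0.08] Fz [-0.2 -0.4 -0.2  0.5  1.  -0.3  0.   0.4]
```

>>> step_arm(
  motion=[0, 0, 0.002, 0, 0, 0, 0, 0, 0, 0.003, 0, 0, 0, 0, 0, 0, 0.004, 0, 0, 0, 0, 0, 0, 0.005, 0, 0, 0, 0, 0, 0, 0.006, 0, 0, 0, 0, 0, 0, 0.007, 0, 0, 0, 0, 0, 0, 0.008, 0, 0, 0, 0, 0, 0, 0.008, 0, 0, 0, 0, 0, 0, 0.008, 0, 0, 0, 0, 0, 0, 0.008, 0, 0, 0, 0],
)

```text
time_s: 4.83
position: [504.5, -284.6, 145.5]
tool_rot: [0.001, 0.995, 0.095, 0.001]
contact_force: [0.8, -0.7, 0.6]
opening: 0.008
```

```bash
python3 -c "
from h import *
m(6)"
```

```text
t 5.08 P [ 504.56 -284.55  145.5 ] zs [145.48 145.51 145.51 145.5  145.51 145.49] F [ 0.11 -0.27  0.28] Fz [ 0.6  0.7  0.1  1.  -0.5 -0.2]
```

>>> step_arm(
  motion=[0, 0, 0.0003, 0, 0, 0, 0, 0, 0, 0.0006, 0, 0, 0, 0, 0, 0, 0.0009, 0, 0, 0, 0, 0, 0, 0.0012, 0, 0, 0, 0, 0, 0, 0.0015, 0, 0, 0, 0, 0, 0, 0.002, 0, 0, 0, 0, 0, 0, 0.002, 0, 0, 0, 0, 0, 0, 0.002, 0, 0, 0, 0, 0, 0, 0.002, 0, 0, 0, 0, 0, 0, 0.002, 0, 0, 0, 0],
)

```text
time_s: 5.97
position: [504.6, -284.6, 144.5]
tool_rot: [0.001, 0.995, 0.095, 0.001]
contact_force: [-0.2, 0.5, -0.4]
opening: 0.002
```

```bash
python3 -c "
from h import *
m(6)"
```

```text
t 6.22 P [ 504.57 -284.55  144.51] zs [144.53 144.5  144.51 144.51 144.5  144.51] F [ 0.04 -0.   -0.03] Fz [-0.4 -0.7  0.7  0.   0.1  0.1]
```

>>> step_arm(
  motion=[0, 0, 0.0003, 0, 0, 0, 0, 0, 0, 0.0006, 0, 0, 0, 0, 0, 0, 0.0009, 0, 0, 0, 0, 0, 0, 0.0012, 0, 0, 0, 0, 0, 0, 0.0015, 0, 0, 0, 0, 0, 0, 0.002, 0, 0, 0, 0, 0, 0, 0.002, 0, 0, 0, 0, 0, 0, 0.002, 0, 0, 0, 0, 0, 0, 0.002, 0, 0, 0, 0, 0, 0, 0.002, 0, 0, 0, 0],
)

```text
time_s: 7.1
position: [504.6, -284.5, 143.5]
tool_rot: [0.001, 0.995, 0.095, 0.001]
contact_force: [-0.7, -0.4, 0.6]
opening: 0.009
```

```bash
python3 -c "
from h import *
m(6)"
```

```text
t 7.35 P [ 504.57 -284.55  143.52] zs [143.52 143.54 143.56 143.5  143.51 143.5 ] F [-0.37  0.46  0.96] Fz [0.6 1.5 0.4 0.7 1.6 1. ]
```

>>> step_arm(
  motion=[0, 0, 0.0003, 0, 0, 0, 0, 0, 0, 0.0006, 0, 0, 0, 0, 0, 0, 0.0009, 0, 0, 0, 0, 0, 0, 0.0012, 0, 0, 0, 0, 0, 0, 0.0015, 0, 0, 0, 0, 0, 0, 0.002, 0, 0, 0, 0, 0, 0, 0.002, 0, 0, 0, 0, 0, 0, 0.002, 0, 0, 0, 0, 0, 0, 0.002, 0, 0, 0, 0, 0, 0, 0.002, 0, 0, 0, 0],
)

```text
time_s: 8.23
position: [504.6, -284.6, 142.5]
tool_rot: [0.001, 0.995, 0.095, 0.001]
contact_force: [0.6, 0.1, 0.8]
opening: 0.004
```

```bash
python3 -c "
from h import *
m(6)"
```

```text
t 8.48 P [ 504.57 -284.55  142.52] zs [142.53 142.53 142.51 142.52 142.53 142.51] F [-0.57  0.3   1.86] Fz [0.8 2.8 1.7 2.9 2.  0.9]
```

>>> step_arm(
  motion=[0, 0, 0.0001, 0, 0, 0, 0, 0, 0, 0.0002, 0, 0, 0, 0, 0, 0, 0.0003, 0, 0, 0, 0, 0, 0, 0.0004, 0, 0, 0, 0, 0, 0, 0.0005, 0, 0, 0, 0, 0, 0, 0.0006, 0, 0, 0, 0, 0, 0, 0.0006, 0, 0, 0, 0, 0, 0, 0.0006, 0, 0, 0, 0, 0, 0, 0.0006, 0, 0, 0, 0, 0, 0, 0.0006, 0, 0, 0, 0],
)

```text
time_s: 9.37
position: [504.6, -284.5, 142.2]
tool_rot: [0.001, 0.995, 0.095, 0.001]
contact_force: [-1.0, 1.4, 2.0]
opening: 0.007
```

```bash
python3 -c "
from h import *
m(6)"
```

```text
t 9.62 P [ 504.56 -284.55  142.22] zs [142.22 142.22 142.22 142.22 142.21 142.21] F [-0.63  0.49  1.78] Fz [2.  1.9 1.8 1.4 2.  1.6]
```

>>> step_arm(
  motion=[0, 0, 0.0001, 0, 0, 0, 0, 0, 0, 0.0002, 0, 0, 0, 0, 0, 0, 0.0003, 0, 0, 0, 0, 0, 0, 0.0004, 0, 0, 0, 0, 0, 0, 0.0005, 0, 0, 0, 0, 0, 0, 0.0006, 0, 0, 0, 0, 0, 0, 0.0006, 0, 0, 0, 0, 0, 0, 0.0006, 0, 0, 0, 0, 0, 0, 0.0006, 0, 0, 0, 0, 0, 0, 0.0006, 0, 0, 0, 0],
)

```text
time_s: 10.5
position: [504.6, -284.5, 141.9]
tool_rot: [0.001, 0.995, 0.095, 0.001]
contact_force: [-1.2, 0.5, 2.2]
opening: 0.006
```

```bash
python3 -c "
from h import *
m(6)"
```

```text
t 10.75 P [ 504.57 -284.54  141.92] zs [141.93 141.92 141.93 141.92 141.91 141.9 ] F [-0.74  0.77  2.17] Fz [2.2 1.7 3.1 2.  2.4 1.7]
```

>>> step_arm(
  motion=[0, 0, 0.0001, 0, 0, 0, 0, 0, 0, 0.0002, 0, 0, 0, 0, 0, 0, 0.0003, 0, 0, 0, 0, 0, 0, 0.0004, 0, 0, 0, 0, 0, 0, 0.0005, 0, 0, 0, 0, 0, 0, 0.0006, 0, 0, 0, 0, 0, 0, 0.0006, 0, 0, 0, 0, 0, 0, 0.0006, 0, 0, 0, 0, 0, 0, 0.0006, 0, 0, 0, 0, 0, 0, 0.0006, 0, 0, 0, 0],
)

```text
time_s: 11.63
position: [504.6, -284.5, 141.6]
tool_rot: [0.001, 0.995, 0.095, 0.001]
contact_force: [-0.6, 0.8, 3.4]
opening: 0.003
```

```bash
python3 -c "
from h import *
m(5)"
```

```text
t 11.83 P [ 504.57 -284.55  141.62] zs [141.61 141.64 141.61 141.62 141.62] F [-0.58  0.7   2.44] Fz [3.4 2.5 3.2 1.  2.1]
```

>>> step_arm(
  motion=[0, 0, 0.0001, 0, 0, 0, 0, 0, 0, 0.0002, 0, 0, 0, 0, 0, 0, 0.0003, 0, 0, 0, 0, 0, 0, 0.0004, 0, 0, 0, 0, 0, 0, 0.0005, 0, 0, 0, 0, 0, 0, 0.0006, 0, 0, 0, 0, 0, 0, 0.0006, 0, 0, 0, 0, 0, 0, 0.0006, 0, 0, 0, 0, 0, 0, 0.0006, 0, 0, 0, 0, 0, 0, 0.0006, 0, 0, 0, 0],
)

```text
time_s: 12.72
position: [504.6, -284.6, 141.3]
tool_rot: [0.001, 0.995, 0.095, 0.001]
contact_force: [-0.9, 1.4, 2.9]
opening: 0.005
```

```bash
python3 -c "
from h import *
m(5)"
```

```text
t 12.92 P [ 504.58 -284.55  141.33] zs [141.35 141.34 141.31 141.32 141.33] F [-1.15  0.7   2.75] Fz [2.9 2.5 3.6 2.9 1.8]
```

>>> step_arm(
  motion=[0, 0, 0.0001, 0, 0, 0, 0, 0, 0, 0.0002, 0, 0, 0, 0, 0, 0, 0.0003, 0, 0, 0, 0, 0, 0, 0.0004, 0, 0, 0, 0, 0, 0, 0.0005, 0, 0, 0, 0, 0, 0, 0.0006, 0, 0, 0, 0, 0, 0, 0.0006, 0, 0, 0, 0, 0, 0, 0.0006, 0, 0, 0, 0, 0, 0, 0.0006, 0, 0, 0, 0, 0, 0, 0.0006, 0, 0, 0, 0],
)

```text
time_s: 13.8
position: [504.6, -284.5, 141.0]
tool_rot: [0.001, 0.995, 0.095, 0.001]
contact_force: [-0.5, 1.0, 2.9]
opening: 0.009
```

```bash
python3 -c "
from h import *
m(5)"
```

```text
t 14.0 P [ 504.58 -284.55  141.03] zs [141.04 141.03 141.04 141.03 141.02] F [-1.19  1.08  3.15] Fz [2.9 3.3 3.2 3.7 2.7]
```

>>> step_arm(
  motion=[0, 0, 0.0001, 0, 0, 0, 0, 0, 0, 0.0002, 0, 0, 0, 0, 0, 0, 0.0003, 0, 0, 0, 0, 0, 0, 0.0004, 0, 0, 0, 0, 0, 0, 0.0005, 0, 0, 0, 0, 0, 0, 0.0006, 0, 0, 0, 0, 0, 0, 0.0006, 0, 0, 0, 0, 0, 0, 0.0006, 0, 0, 0, 0, 0, 0, 0.0006, 0, 0, 0, 0, 0, 0, 0.0006, 0, 0, 0, 0],
)

```text
time_s: 14.88
position: [504.6, -284.5, 140.7]
tool_rot: [0.001, 0.995, 0.095, 0.001]
contact_force: [-0.7, 1.3, 4.3]
opening: 0.004
```

```bash
python3 -c "
from h import *
m(5)"
```

```text
t 15.08 P [ 504.57 -284.56  140.73] zs [140.73 140.74 140.72 140.73 140.75] F [-1.19  1.09  3.5 ] Fz [4.3 3.  3.3 3.2 3.7]
```

>>> step_arm(
  motion=[0, 0, 0.0001, 0, 0, 0, 0, 0, 0, 0.0002, 0, 0, 0, 0, 0, 0, 0.0003, 0, 0, 0, 0, 0, 0, 0.0004, 0, 0, 0, 0, 0, 0, 0.0005, 0, 0, 0, 0, 0, 0, 0.0006, 0, 0, 0, 0, 0, 0, 0.0006, 0, 0, 0, 0, 0, 0, 0.0006, 0, 0, 0, 0, 0, 0, 0.0006, 0, 0, 0, 0, 0, 0, 0.0006, 0, 0, 0, 0],
)

```text
time_s: 15.97
position: [504.6, -284.5, 140.4]
tool_rot: [0.001, 0.995, 0.095, 0.001]
contact_force: [-1.2, 1.1, 4.1]
opening: 0.002
```

```bash
python3 -c "
from h import *
m(5)"
```

```text
t 16.17 P [ 504.58 -284.56  140.44] zs [140.41 140.44 140.46 140.44 140.46] F [-1.39  0.87  3.62] Fz [4.1 3.8 3.7 3.7 2.8]
```

>>> step_arm(
  motion=[0, 0, 0.0001, 0, 0, 0, 0, 0, 0, 0.0002, 0, 0, 0, 0, 0, 0, 0.0003, 0, 0, 0, 0, 0, 0, 0.0004, 0, 0, 0, 0, 0, 0, 0.0005, 0, 0, 0, 0, 0, 0, 0.0006, 0, 0, 0, 0, 0, 0, 0.0006, 0, 0, 0, 0, 0, 0, 0.0006, 0, 0, 0, 0, 0, 0, 0.0006, 0, 0, 0, 0, 0, 0, 0.0006, 0, 0, 0, 0],
)

```text
time_s: 17.05
position: [504.6, -284.5, 140.1]
tool_rot: [0.001, 0.995, 0.095, 0.001]
contact_force: [-1.9, 0.8, 4.2]
opening: 0.003
```

```bash
python3 -c "
from h import *
m(5)"
```

```text
t 17.25 P [ 504.58 -284.54  140.13] zs [140.14 140.14 140.13 140.14 140.13] F [-1.8   0.86  3.93] Fz [4.2 3.5 3.8 3.4 4.8]
```

>>> step_arm(
  motion=[0, 0, 0.0001, 0, 0, 0, 0, 0, 0, 0.0002, 0, 0, 0, 0, 0, 0, 0.0003, 0, 0, 0, 0, 0, 0, 0.0004, 0, 0, 0, 0, 0, 0, 0.0005, 0, 0, 0, 0, 0, 0, 0.0006, 0, 0, 0, 0, 0, 0, 0.0006, 0, 0, 0, 0, 0, 0, 0.0006, 0, 0, 0, 0, 0, 0, 0.0006, 0, 0, 0, 0, 0, 0, 0.0006, 0, 0, 0, 0],
)

```text
time_s: 18.13
position: [504.6, -284.5, 139.8]
tool_rot: [0.001, 0.995, 0.095, 0.001]
contact_force: [-1.5, 0.9, 5.0]
opening: 0.002
```

```bash
python3 -c "
from h import *
m(5)"
```

```text
t 18.33 P [ 504.58 -284.55  139.85] zs [139.83 139.85 139.82 139.85 139.88] F [-1.64  0.91  4.18] Fz [5.  3.9 4.7 3.1 4. ]
```

>>> step_arm(
  motion=[0, 0, 0.0001, 0, 0, 0, 0, 0, 0, 0.0002, 0, 0, 0, 0, 0, 0, 0.0003, 0, 0, 0, 0, 0, 0, 0.0004, 0, 0, 0, 0, 0, 0, 0.0005, 0, 0, 0, 0, 0, 0, 0.0006, 0, 0, 0, 0, 0, 0, 0.0006, 0, 0, 0, 0, 0, 0, 0.0006, 0, 0, 0, 0, 0, 0, 0.0006, 0, 0, 0, 0, 0, 0, 0.0006, 0, 0, 0, 0],
)

```text
time_s: 19.22
position: [504.6, -284.5, 139.5]
tool_rot: [0.001, 0.995, 0.095, 0.001]
contact_force: [-2.4, 2.2, 4.1]
opening: 0.004
```

```bash
python3 -c "
from h import *
m(5)"
```

```text
t 19.42 P [ 504.57 -284.56  139.54] zs [139.53 139.57 139.54 139.53 139.54] F [-1.83  1.23  4.74] Fz [4.1 5.6 5.4 4.6 4.1]
```

>>> step_arm(
  motion=[0, 0, 0.0001, 0, 0, 0, 0, 0, 0, 0.0002, 0, 0, 0, 0, 0, 0, 0.0003, 0, 0, 0, 0, 0, 0, 0.0004, 0, 0, 0, 0, 0, 0, 0.0005, 0, 0, 0, 0, 0, 0, 0.0006, 0, 0, 0, 0, 0, 0, 0.0006, 0, 0, 0, 0, 0, 0, 0.0006, 0, 0, 0, 0, 0, 0, 0.0006, 0, 0, 0, 0, 0, 0, 0.0006, 0, 0, 0, 0],
)

```text
time_s: 20.3
position: [504.6, -284.6, 139.1]
tool_rot: [0.001, 0.995, 0.095, 0.001]
contact_force: [-1.9, -0.0, 3.1]
opening: 0.006
```

```bash
python3 -c "
from h import *
m(6)"
```

```text
t 20.55 P [ 504.56 -284.54  138.94] zs [139.12 139.06 138.99 138.89 138.8  138.81] F [-0.4   0.37  0.83] Fz [ 3.1  1.9  0.7 -0.1  0.3 -0.9]
```

Key c snapped: the force fell from 4.7 N to about 0. I stop here and lift clear.

>>> step_arm(
  motion=[0, 0, -0.01, 0, 0, 0, 0, 0, 0, -0.03, 0, 0, 0, 0, 0, 0, -0.06, 0, 0, 0, 0, 0, 0, -0.1, 0, 0, 0, 0, 0, 0, -0.14, 0, 0, 0, 0, 0, 0, -0.18, 0, 0, 0, 0, 0, 0, -0.22, 0, 0, 0, 0, 0, 0, -0.24, 0, 0, 0, 0, 0, 0, -0.24, 0, 0, 0, 0, 0, 0, -0.24, 0, 0, 0, 0],
)

```text
time_s: 21.43
position: [504.6, -284.5, 259.4]
tool_rot: [0.001, 0.995, 0.095, 0.001]
contact_force: [-0.3, 0.2, -0.3]
opening: 0.001
```

```bash
python3 -c "
from h import *
m(3)
S=camera('side');T=camera('top')
f=lambda a:cv2.resize(a,(400,400*a.shape[0]//a.shape[1]),interpolation=cv2.INTER_NEAREST)
a=f(S['image'][224:384,215:375,::-1]);b=f(T['image'][170:330,290:450,::-1])
cv2.imwrite('pics/d.png',np.hstack([a,b]))
go(380,-80,260,np.radians(9))
go(415,217,260,np.radians(9))
"
```

```text
t 21.53 P [ 504.12 -284.24  258.3 ] zs [259.39 258.09 257.41] F [ 0.01  0.22 -0.25] Fz [-0.3 -0.5  0. ]
t 21.6833 pos [ 503.8  -283.99  257.21] yaw 10.89 F [-0.53  0.59 -0.34] op 0.007
shift [-0.1661 -0.4474 -0.0051] rot [-0.0003  0.0002  0.0105]
t 21.6833 pos [ 503.8  -283.99  257.21] yaw 10.89 F [-0.53  0.59 -0.34] op 0.007
shift [ 0.0149 -1.0175 -0.0047] rot [-0.0003  0.0002  0.0105]
```

View pics/d.png

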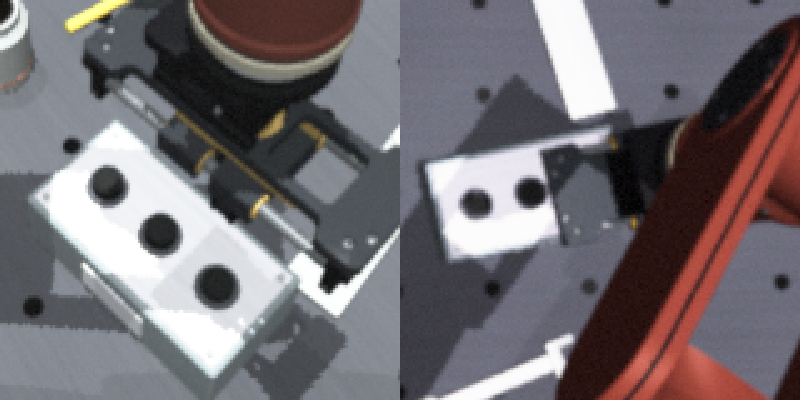

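Clear of the box. In the side view key c (crop 215,287) visibly sits lower than a and b. Next, over to the switch.

>>> step_arm(
  motion=[-0.02, -0.06, 0, 0, 0, 0, 0, -0.05, -0.12, 0, 0, 0, 0, 0, -0.08, -0.19, 0, 0, 0, 0.005, 0, -0.11, -0.27, 0, 0, 0, 0.01, 0, -0.14, -0.35, 0, 0, 0, 0.01, 0, -0.166, -0.42, 0, 0, 0, 0.01, 0, -0.166, -0.447, -0.005, 0, 0, 0.01, 0, -0.166, -0.447, -0.005, 0, 0, 0.01, 0, -0.166, -0.447, -0.005, 0, 0, 0.01, 0, -0.166, -0.447, -0.005, 0, 0, 0.01, 0],
)

```text
time_s: 22.52
position: [380.5, -80.8, 260.0]
tool_rot: [-0.0, 0.997, 0.079, -0.0]
contact_force: [0.1, -0.1, -0.2]
opening: 0.003
```

```bash
python3 -c "
from h import *
go(418,218,260,np.radians(9))
"
```

```text
t 22.5167 pos [380.46 -80.79 259.97] yaw 9.09 F [ 0.1  -0.08 -0.23] op 0.003
shift [ 0.1686 -0.5782 -0.    ] rot [-0.0001  0.0002  0.0005]
```

>>> step_arm(
  motion=[0.01, -0.06, 0, 0, 0, 0, 0, 0.04, -0.13, 0, 0, 0, 0, 0, 0.06, -0.2, 0, 0, 0, 0, 0, 0.08, -0.28, 0, 0, 0, 0, 0, 0.1, -0.36, 0, 0, 0, 0, 0, 0.12, -0.44, 0, 0, 0, 0, 0, 0.15, -0.52, 0, 0, 0, 0, 0, 0.169, -0.578, 0, 0, 0, 0, 0, 0.169, -0.578, 0, 0, 0, 0, 0, 0.169, -0.578, 0, 0, 0, 0, 0],
)

```text
time_s: 23.35
position: [419.0, 218.6, 259.1]
tool_rot: [0.0, 0.997, 0.08, -0.001]
contact_force: [-0.2, -0.7, -0.0]
opening: 0.005
```

```bash
python3 -c "
from h import *
go(418,218,195,np.radians(8.8))
m(2)
S=camera('side');T=camera('top')
f=lambda a:cv2.resize(a,(400,400*a.shape[0]//a.shape[1]),interpolation=cv2.INTER_NEAREST)
a=f(S['image'][90:250,90:250,::-1]);b=f(T['image'][160:320,80:240,::-1])
cv2.imwrite('pics/e.png',np.hstack([a,b]))
go(418,218,195,np.radians(8.8))
"
```

```text
t 23.35 pos [419.   218.63 259.11] yaw 9.22 F [-0.2  -0.72 -0.02] op 0.005
shift [-0.0019  0.0009  0.1282] rot [0.0001 0.0008 0.0023]
t 23.4 P [418.9  218.11 259.09] zs [259.11 259.07] F [ 0.14 -0.49  0.02] Fz [-0.   0.1]
t 23.55 pos [418.61 216.56 259.61] yaw 8.97 F [0.98 0.46 0.08] op 0.005
shift [-0.0006 -0.0031  0.1292] rot [0.0001 0.0004 0.001 ]
```

View pics/e.png

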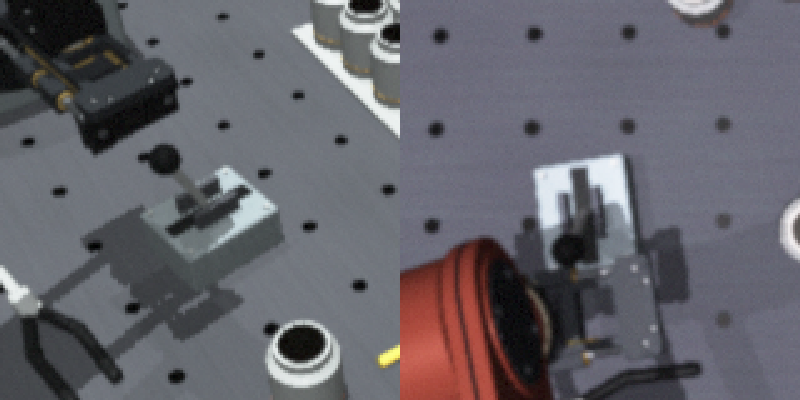

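The gripper is behind the knob (side crop (163,158)) and clear of it. I go down beside the ball.

>>> step_arm(
  motion=[0, -0.003, 0.02, 0, 0, 0, 0, 0, -0.003, 0.04, 0, 0, 0, 0, 0, -0.003, 0.06, 0, 0, 0, 0, 0, -0.003, 0.08, 0, 0, 0, 0, 0, -0.003, 0.1, 0, 0, 0, 0, 0, -0.003, 0.12, 0, 0, 0, 0, 0, -0.003, 0.129, 0, 0, 0, 0, 0, -0.003, 0.129, 0, 0, 0, 0, 0, -0.003, 0.129, 0, 0, 0, 0, 0, -0.003, 0.129, 0, 0, 0, 0],
)

```text
time_s: 24.38
position: [418.7, 218.2, 195.6]
tool_rot: [0.0, 0.997, 0.078, -0.0]
contact_force: [0.4, 0.5, 0.3]
opening: 0.007
```

```bash
python3 -c "
from h import *
m(3)
go(500,230.8,195,np.radians(8.8))
"
```

```text
t 24.48 P [418.71 218.23 195.73] zs [195.6  195.78 195.81] F [-0.16  0.17  0.07] Fz [ 0.3 -0.4  0.3]
t 24.5333 pos [418.69 218.21 195.75] yaw 8.98 F [ 0.27 -0.62  0.22] op 0.007
shift [0.1646 0.0005 0.0015] rot [0.    0.    0.001]
```

>>> step_arm(
  motion=[0.015, 0, 0, 0, 0, 0, 0, 0.03, 0, 0, 0, 0, 0, 0, 0.044, 0, 0, 0, 0, 0, 0, 0.058, 0, 0, 0, 0, 0, 0, 0.072, 0, 0, 0, 0, 0, 0, 0.086, 0, 0, 0, 0, 0, 0, 0.1, 0, 0, 0, 0, 0, 0, 0.112, 0, 0, 0, 0, 0, 0, 0.12, 0, 0, 0, 0, 0, 0, 0.12, 0, 0, 0, 0, 0, 0],
)

```text
time_s: 25.37
position: [479.0, 227.7, 195.7]
tool_rot: [-0.0, 0.997, 0.078, 0.0]
contact_force: [0.3, -0.2, 0.9]
opening: 0.005
```

```bash
python3 -c "
from h import *
m(4)
go(524,234.5,195,np.radians(8.8))
"
```

```text
t 25.52 P [478.55 227.59 195.64] zs [195.74 195.67 195.57 195.56] F [ 0.04 -0.21  0.17] Fz [ 0.9 -0.7  0.1  0.4]
t 25.5667 pos [478.02 227.54 195.62] yaw 8.98 F [-0.32 -0.44  0.56] op 0.004
shift [0.093  0.0006 0.0013] rot [ 0.     -0.0001  0.001 ]
```

>>> step_arm(
  motion=[0.01, 0, 0, 0, 0, 0, 0, 0.02, 0, 0, 0, 0, 0, 0, 0.03, 0, 0, 0, 0, 0, 0, 0.04, 0, 0, 0, 0, 0, 0, 0.05, 0, 0, 0, 0, 0, 0, 0.06, 0, 0, 0, 0, 0, 0, 0.07, 0, 0, 0, 0, 0, 0, 0.078, 0, 0, 0, 0, 0, 0, 0.078, 0, 0, 0, 0, 0, 0, 0.078, 0, 0, 0, 0, 0, 0],
)

```text
time_s: 26.4
position: [516.8, 233.6, 195.3]
tool_rot: [0.0, 0.997, 0.078, 0.0]
contact_force: [-1.4, 0.3, -1.0]
opening: 0.004
```

```bash
python3 -c "
from h import *
m(4)
S=camera('side');T=camera('top')
f=lambda a:cv2.resize(a,(400,400*a.shape[0]//a.shape[1]),interpolation=cv2.INTER_NEAREST)
a=f(S['image'][90:210,110:230,::-1]);b=f(T['image'][180:300,90:210,::-1])
cv2.imwrite('pics/f.png',np.hstack([a,b]))
go(524,234.5,195,np.radians(8.8))
"
```

```text
t 26.55 P [516.77 233.61 195.63] zs [195.34 195.57 195.74 195.85] F [-0.84  0.09 -0.59] Fz [-1.  -0.5 -0.5 -0.4]
t 26.7 pos [516.69 233.64 195.97] yaw 8.98 F [-0.57 -0.98 -1.32] op 0.007
shift [0.0147 0.0006 0.002 ] rot [ 0.     -0.0004  0.001 ]
```

View pics/f.png

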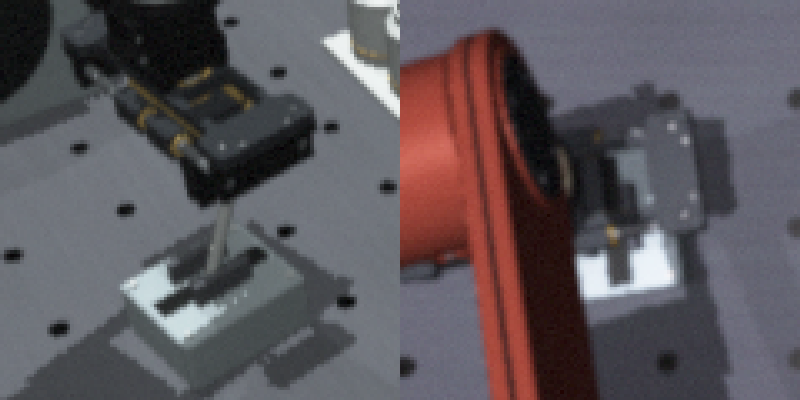

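The rod (side crop about (220,235)) is past upright, leaning to +x, and the ball is hidden behind the gripper. I push on in small steps until I feel the stop.

>>> step_arm(
  motion=[0.001, 0, 0, 0, 0, 0, 0, 0.003, 0, 0, 0, 0, 0, 0, 0.005, 0, 0, 0, 0, 0, 0, 0.007, 0, 0, 0, 0, 0, 0, 0.009, 0, 0, 0, 0, 0, 0, 0.011, 0, 0, 0, 0, 0, 0, 0.012, 0, 0, 0, 0, 0, 0, 0.012, 0, 0, 0, 0, 0, 0, 0.012, 0, 0, 0, 0, 0, 0, 0.012, 0, 0, 0, 0, 0, 0],
)

```text
time_s: 27.53
position: [522.6, 234.6, 195.9]
tool_rot: [0.0, 0.997, 0.078, 0.001]
contact_force: [-3.1, -1.2, -3.1]
opening: 0.008
```

```bash
python3 -c "
from h import *
m(4)
"
```

```text
t 27.68 P [522.56 234.57 195.95] zs [195.91 195.96 195.95 195.97] F [-2.78 -1.52 -3.04] Fz [-3.1 -2.8 -3.  -3.2]
```

>>> step_arm(
  motion=[0.001, 0, 0, 0, 0, 0, 0, 0.002, 0, 0, 0, 0, 0, 0, 0.003, 0, 0, 0, 0, 0, 0, 0.004, 0, 0, 0, 0, 0, 0, 0.004, 0, 0, 0, 0, 0, 0, 0.004, 0, 0, 0, 0, 0, 0, 0.004, 0, 0, 0, 0, 0, 0, 0.004, 0, 0, 0, 0, 0, 0, 0.004, 0, 0, 0, 0, 0, 0, 0.004, 0, 0, 0, 0, 0, 0],
)

```text
time_s: 28.57
position: [524.6, 234.9, 196.1]
tool_rot: [-0.0, 0.997, 0.078, 0.001]
contact_force: [-3.0, -0.2, -2.4]
opening: 0.008
```

```bash
python3 -c "
from h import *
m(4)
"
```

```text
t 28.72 P [524.61 234.89 196.04] zs [196.05 196.04 196.05 196.01] F [-2.75 -0.18 -2.35] Fz [-2.4 -1.7 -2.6 -2.8]
```

>>> step_arm(
  motion=[0.001, 0, 0, 0, 0, 0, 0, 0.002, 0, 0, 0, 0, 0, 0, 0.003, 0, 0, 0, 0, 0, 0, 0.004, 0, 0, 0, 0, 0, 0, 0.004, 0, 0, 0, 0, 0, 0, 0.004, 0, 0, 0, 0, 0, 0, 0.004, 0, 0, 0, 0, 0, 0, 0.004, 0, 0, 0, 0, 0, 0, 0.004, 0, 0, 0, 0, 0, 0, 0.004, 0, 0, 0, 0, 0, 0],
)

```text
time_s: 29.6
position: [525.3, 235.0, 195.8]
tool_rot: [0.0, 0.997, 0.078, -0.001]
contact_force: [-9.3, -1.2, 1.0]
opening: 0.008
```

```bash
python3 -c "
from h import *
m(4)
"
```

```text
t 29.75 P [525.28 235.04 195.77] zs [195.79 195.74 195.76 195.8 ] F [-8.77 -1.82  0.91] Fz [1.  0.4 0.8 1.4]
```

>>> step_arm(
  motion=[0.001, 0, 0, 0, 0, 0, 0, 0.002, 0, 0, 0, 0, 0, 0, 0.003, 0, 0, 0, 0, 0, 0, 0.003, 0, 0, 0, 0, 0, 0, 0.003, 0, 0, 0, 0, 0, 0, 0.003, 0, 0, 0, 0, 0, 0, 0.003, 0, 0, 0, 0, 0, 0, 0.003, 0, 0, 0, 0, 0, 0, 0.003, 0, 0, 0, 0, 0, 0, 0.003, 0, 0, 0, 0, 0, 0],
)

```text
time_s: 30.63
position: [525.5, 235.1, 195.7]
tool_rot: [0.001, 0.997, 0.078, -0.003]
contact_force: [-9.0, -2.3, 2.2]
opening: 0.003
```

```bash
python3 -c "
from h import *
m(4)
"
```

```text
t 30.78 P [525.52 235.09 195.75] zs [195.74 195.76 195.78 195.74] F [-8.7  -2.48  2.4 ] Fz [2.2 1.9 2.7 2.8]
```

The force rose to about 9 N at x=525, which is the stop (predicted 524.5). I back off and lift.

>>> step_arm(
  motion=[-0.01, 0, 0, 0, 0, 0, 0, -0.03, 0, 0, 0, 0, 0, 0, -0.06, 0, 0, 0, 0, 0, 0, -0.1, 0, 0, 0, 0, 0, 0, -0.15, 0, 0, 0, 0, 0, 0, -0.2, 0, -0.02, 0, 0, 0, 0, -0.22, 0, -0.08, 0, 0, 0, 0, -0.22, 0, -0.14, 0, 0, 0, 0, -0.22, 0, -0.16, 0, 0, 0, 0, -0.22, 0, -0.16, 0, 0, 0, 0],
)

```text
time_s: 31.67
position: [420.0, 218.9, 281.2]
tool_rot: [-0.001, 0.997, 0.079, 0.002]
contact_force: [0.7, -0.7, -0.0]
opening: 0.005
```

```bash
python3 -c "
from h import *
m(4)
S=camera('side');T=camera('top')
cv2.imwrite('pics/g1.png',S['image'][:,:,::-1]);cv2.imwrite('pics/g2.png',T['image'][:,:,::-1])
f=lambda a:cv2.resize(a,(400,400*a.shape[0]//a.shape[1]),interpolation=cv2.INTER_NEAREST)
a=f(S['image'][90:210,110:230,::-1]);b=f(T['image'][180:300,90:210,::-1])
cv2.imwrite('pics/g.png',np.hstack([a,b]))
"
```

```text
t 31.82 P [418.59 218.38 278.03] zs [281.24 278.66 276.73 275.49] F [ 0.07 -0.69 -0.3 ] Fz [-0.   0.  -0.5 -0.7]
```

View pics/g.png

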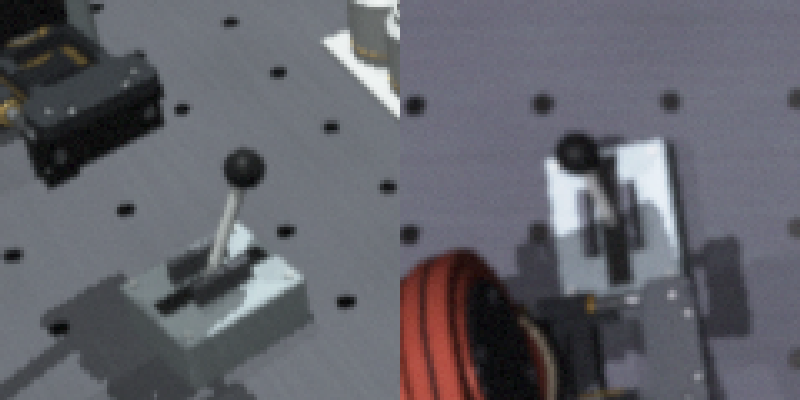

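View pics/g1.png

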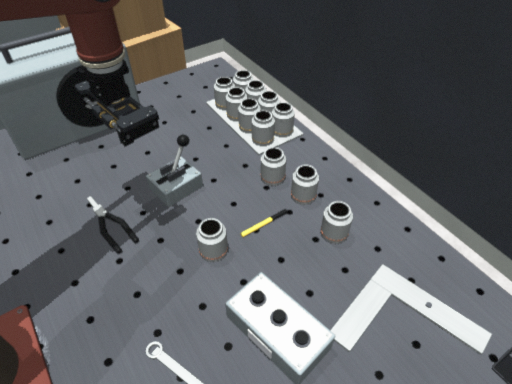

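View pics/g2.png

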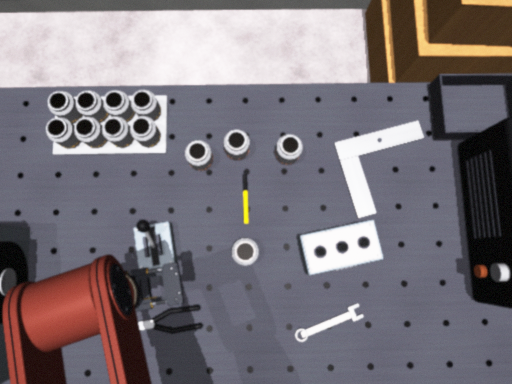

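The ball is now on the far side, at side (183,140) and top (143,226). The canisters are at the same pixels as before. I check the lever angle by triangulation.

```bash
python3 -c "
from h import *
S=camera('side');T=camera('top')
k,e=tri(S,(110+243/3.333,90+167/3.333),T,(90+175/3.333,180+153/3.333));print(k,e)
d=(k-[506,231.7,55]);x=d[0]*np.cos(.154)+d[1]*np.sin(.154);print('angle',.5+np.arctan2(x,d[2]),'len',np.hypot(x,d[2]))
k=np.array([473.2,225.6,139]);d=(k-[506,231.7,55]);x=d[0]*np.cos(.154)+d[1]*np.sin(.154);print('start angle',.5+np.arctan2(x,d[2]))
a=cv2.imread('pics/side0.png')[265:385,215:345];b=S['image'][265:385,215:345,::-1]
cv2.imwrite('pics/k.png',np.hstack([cv2.resize(q,(400,369),interpolation=0) for q in(a,b)]))
m(1)
"
```

```text
[548.94903447 237.80219311 135.48470657] 1.7602810867582315
angle 0.9943155865659588 len 91.42938739808262
start angle 0.12208746994054809
t 32.07 P [416.93 217.82 274.99] zs [274.99] F [-0.24 -0.76 -0.08] Fz [-0.1]
```

View pics/k.png

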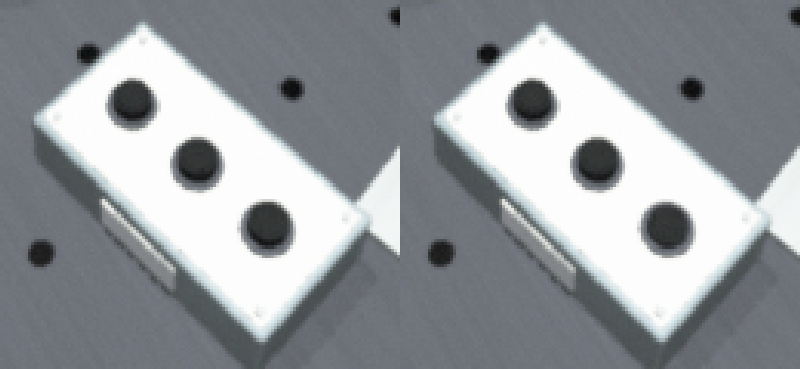

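The lever reads about 0.99 rad. Compared with the start picture, key c sits lower, while a and b are unchanged. I hand the job in.

```bash
python3 -c "
from workcell import workorder
print(workorder.job_done())"
```

```text
the job is handed in; nothing more can be done
None
```

The job is done and handed in at about 32 s of the 72 s allowed; no verdict was reported.

- **Key:** I pressed key c (the -y end) first, in 1 mm and then 0.3 mm steps. Its resistance rose to 4.7 N about 4.8 mm down, then fell to about 0 N. I stopped there and lifted off, and did not touch keys a or b. In the last side picture key c sits lower than at the start, while a and b look unchanged. I judged this by eye and did not measure its height in millimetres.
- **Lever:** I pushed the ball over with the closed fingers until the force rose to about 9 N at the stop, then backed off and lifted clear. Triangulating the ball from both cameras gives about 0.99 rad (more than 0.9 needed), with a ball-to-hinge length of 91 mm against the 90 mm given. The two camera rays missed each other by 1.8 mm, which is within the stated calibration error.
- **Canisters and contact:** all four canisters look to be at the same pixels in the pictures before and after. The final force reading is noise, under 1 N.

One disagreement: triangulating the key tops gave heights of 65 to 67 mm instead of 74 mm. I therefore used the given height and the top view for their positions, and contact came where that predicted. No other check failed.

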